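# Lock the loose clamp block

## Robot

A 6-joint arm with a two-finger parallel gripper is mounted at the origin on the work surface. World frame = base frame: x ahead of the robot, y to its left, z up, the work surface at z = 0. Lengths are in mm, angles in rad, forces in N, time in s.
With the tool pointing down it reaches from about 350 to 975 mm from the base axis. Payload 7.1 kg.
Tool frame: the origin (TCP) lies at the very end of the fingers, on their centre line; the grasp point (between the pads) lies 19 mm behind it (ctrl.pinch_z is the z of the grasp point in the tool frame, in mm); z points along the fingers, y is the direction in which the jaws open and shut (so a half turn about z gives the same grasp; the last joint's range is limited). The gripper opens to 88 mm and grips with 3 to 60 N. Pads are 20 mm wide; open, the fingers measure 115 mm over their backs; the gripper's body (75 mm by 178 mm) begins 61 mm behind the grasp point.
Start: joints at [-0.019, 0.423, 1.63, -0, 1.089, -0.019], TCP at [624.984, 0.026, 222.675] pointing down, gripper open.
Joint ranges: [-3, 3], [-0.9, 2.11], [0.09, 2.58], [-1.31, 4.45], [0.11, 2.69], [-2.54, 2.54]. Speed limits (rad/s): [2.39, 2.39, 3.01, 3.14, 3.14, 3.14].

## Interface

Orientations are given as a rotation vector (axis times angle).
In Python, from workcell import get_obs, optics, ctrl gives the robot as it stands.
- The arm moves only by the shell command python3 -m jog 'ROWS'. ROWS is a JSON object of lists of equal length, an entry for each row: "delta_rot": the turn, a rotation vector about the tool's x, y, z in rad, a list of three; "translation": the shift along the tool's x, y, z in mm, a list of three; "hand": the opening, from -1 (shut) to 1 (fully open). In form: {"delta_rot": [[rx, ry, rz], ...], "translation": [[x, y, z], ...], "hand": [hand, ...]}. A call has 1 to 5 rows; each row is the pose to reach, as a shift and turn from the pose commanded when the call began, along the tool's axes at that moment; what a row does not reach only later rows make up. A row lasts 1/10 s, in which the tool goes at most 50 mm and 8.59 degrees, less where a joint would pass 70% of its speed; a pose out of reach is approached as far as the arm can. A call with a gripper value outside its range is refused whole. The fingers move at their own pace and stop on an object; the grip force is fixed at half the most. Time passes only in rows, so rows that repeat a pose let the fingers close. It gives the time, the measured TCP pose, the force and the opening at its end, in the units of the state.
- get_obs(): the state, without advancing time (a new reading comes with each control period).
- optics.get_image(name): name is "scene" or "side" or "wrist"; returns the picture (384x512x3 uint8, red, green, blue); there is no depth.
- optics.calibration(name): a dict with "intrinsics" (3x3 intrinsics, pixels), "k1" (the pictures are not rectified: a ray, as slopes to the right and down, at radius r is drawn at 1 + k1 r^2 times it, then the intrinsics apply), "cam_to_world" (4x4, takes a point from camera to world coordinates). Camera axes: x right, y up, looking along -z (the intrinsics and any distortion apply to the point x, -y, -z); pixel columns grow to the right and rows downward; lengths in mm; the calibration is good to about 2 mm. A picture is of the moment at which its call begins: read the wrist's pose just before it. calibration takes no time and is no camera call; for the wrist camera it gives the pose at the moment of the call.
- ctrl.close_job(): hands the job in, once; it reports no verdict.
The state is a dict: "t": time; "qpos": joint angles; "qvel": joint speeds; "joint_torque": joint torques, N m; "ee_pos": TCP position; "orientation": TCP orientation; "ft_force": force on the tool from outside, world axes, zero at the start; "moment": the same for the moment, N m; "width": finger opening in mm.
Only numpy, scipy, OpenCV 4.12 (cv2) and the standard library are available. Lean on these libraries where they do the work, as an engineer would, in place of code of your own. Each camera call takes 0.05 s, during which the arm holds its last target. There are 200 camera calls.

## Task

One of the two clamp blocks on the bench is still unlocked: the slot of its big captive screw stands across the block instead of in line with it. Take the T-handled key with the flat blade out of the rack, put its blade into that slot and turn the screw clockwise fully home, until the slot lines up with the block's long side. Then stand the key upright in the rack again as it was, and let go.

Things in the scene. Friction and masses are not known exactly. Their poses are not given: they have to be found in the camera images.
- open_block: Unlocked clamp block, grey steel, 140 (x) x 90 (y) x 40 mm, fixed; an identical locked one stands elsewhere. Origin: centre of underside; x along its long side, z up. On its top, on the z axis, sits a captive steel screw head 66 mm across with a straight slot, open-ended, 20 mm wide (bevelled to 28 at the lips), slot floor 46 mm and lips 60 mm above the bench.
- open_screw (a joint): Turn of that screw, rad: 0 = locked, at its stop, slot along the block's x. Starts at -1.1 to -0.7; grows to 0 when turned clockwise from above; at q the slot lies along the block's x turned counter-clockwise by -q. Stiff (0.3 N m), stays where left. The blade has play: it drives only 0.29 rad after being centred in the slot, so turn the key to 0.29 rad clockwise past the block's x.
- flat_key: T-handled key, loose, 0.22 kg, upright in the rack. Origin: centre of the blade's lower edge, z up. Blade 50 (x) x 6 (y) mm, z 0 to 26; collar 40 mm across, z 26 to 32; shank 14 mm thick; black crossbar 80 (x) x 16 (y) mm, z 78 to 102: grasp its middle across the 16 mm. A round-knobbed socket key, 98 mm tall, stands 130 mm from it in the rack: not needed.
- rack: Key rack, fixed: two steel rails along its x, 260 mm long, 14 mm thick, 22 mm apart, tops 50 mm above the bench. Origin: centre of underside. A key stands with its collar on both rails and its blade hanging between them along the rack's x: key origin 24 mm above the bench at y = 0. Flat key starts at x = +65 or -65 mm, the other key opposite; return to any free spot within 115 mm of the middle.
There are look-alikes about, which are no part of the job. Leave any red look-alike of the flat_key alone.

How it is judged:
By the outcome, as a careful person would: the job done as asked, in the order asked, and still so for the second after the job is handed in, with the robot touching nothing.
It also fails if it takes over 51 s, if anything falls off the work surface, if the arm or the gripper's body presses on something with over 40 N, if the wrist force passes 120 N, or if a joint passes its speed limit or range.

## Working session

There is one attempt and no reset: what is moved stays moved. The work goes in short steps, Python scripts to look and compute and a shell command to move; the robot and the scene stay as the last step left them, time stands still between calls to the robot, and variables do not carry over. Pictures are saved under pics/ and viewed, about 8 in all and at most 12, crops included, and the job is handed in when it is done.

```bash
mkdir -p pics; cat > h.py <<'E'
import numpy as np, cv2
from scipy.spatial.transform import Rotation as R
from workcell import get_obs, optics, ctrl
def snap(n,f):
    c=optics.calibration(n); im=optics.get_image(n); cv2.imwrite('pics/'+f,im[:,:,::-1]); np.savez('pics/'+f[:-4],K=c['intrinsics'],k=c['k1'],T=c['cam_to_world']); return im
def ray(f,px):
    d=np.load('pics/'+f+'.npz'); K=np.array(d['K'],float); T=d['T']
    p=cv2.undistortPoints(np.array([[px]],float),K,np.array([float(d['k']),0,0,0]))[0,0]
    return T[:3,3], T[:3,:3]@np.array([p[0],-p[1],-1])
def at(f,px,z):
    o,d=ray(f,px); return o+d*(z-o[2])/d[2]
def proj(f,P):
    d=np.load('pics/'+f+'.npz'); T=d['T']; q=T[:3,:3].T@(np.array(P,float)-T[:3,3]); s=np.array([q[0],-q[1]])/-q[2]
    s=s*(1+float(d['k'])*(s@s)); return d['K'][:2,:2]@s+d['K'][:2,2]
E
python3 - <<'E'
from h import *
a=snap('scene','s0.png');b=snap('side','d0.png');snap('wrist','w0.png')
for n in('s0','d0','w0'):
    d=np.load('pics/'+n+'.npz');print(n,d['K'].round(1).tolist(),d['k'],d['T'].round(3).tolist())
o=get_obs();print({k:np.round(v,3).tolist() for k,v in o.items()})
E
ls
```

```text
s0 [[365.1, 0.0, 257.6], [0.0, 365.1, 189.3], [0.0, 0.0, 1.0]] -0.05520055014594031 [[0.755, -0.535, 0.378, 795.523], [0.656, 0.613, -0.44, -293.215], [0.004, 0.581, 0.814, 627.873], [0.0, 0.0, 0.0, 1.0]]
d0 [[442.7, 0.0, 261.0], [0.0, 442.7, 186.4], [0.0, 0.0, 1.0]] -0.14053723203353594 [[0.978, 0.142, -0.155, 360.331], [-0.21, 0.684, -0.698, -671.395], [0.007, 0.715, 0.699, 707.621], [0.0, 0.0, 0.0, 1.0]]
w0 [[325.7, 0.0, 257.1], [0.0, 325.7, 188.0], [0.0, 0.0, 1.0]] -0.0010719635398823478 [[1.0, 0.0, 0.002, 625.115], [-0.001, 0.963, 0.271, 74.103], [-0.002, -0.271, 0.963, 384.077], [0.0, 0.0, 0.0, 1.0]]
{'t': 0.15, 'qpos': [-0.019, 0.424, 1.631, -0.0, 1.089, -0.019], 'qvel': [-0.001, -0.001, -0.002, -0.001, 0.001, -0.001], 'joint_torque': [0.001, -54.498, -27.392, 0.065, 0.02, -0.0], 'ee_pos': [624.548, 0.03, 222.059], 'orientation': [-2.221, -2.221, 0.001], 'ft_force': [0.252, 0.622, -0.029], 'moment': [0.058, 0.029, -0.015], 'width': 87.52}
h.py
pics
```

View pics/s0.png

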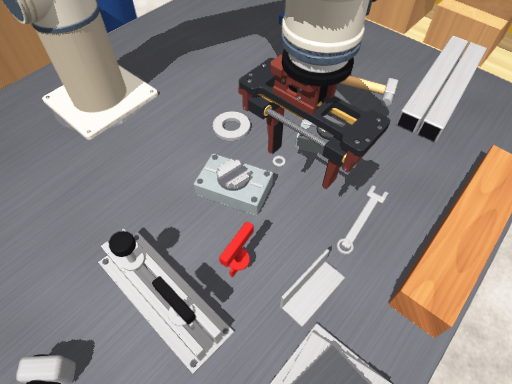

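View pics/w0.png

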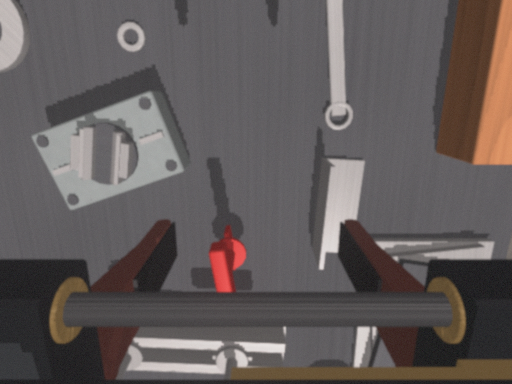

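The scene shows a block at (235,180) with its slot across, the black flat key at (173,300) in the rack, a round-knobbed key at (122,243), and a red look-alike at (238,245). A second block may be hidden near (310,135), so I'll check the side view.

View pics/d0.png

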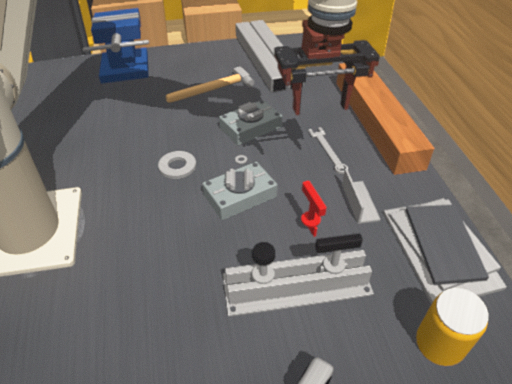

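```bash
python3 - <<'E'
from h import *
a=cv2.imread('pics/w0.png')[80:220,20:200]; a=cv2.resize(a,None,fx=4,fy=4,interpolation=cv2.INTER_CUBIC)[:560,:]
b=cv2.imread('pics/s0.png')[220:375,85:245]; b=cv2.resize(b,(578,560),interpolation=cv2.INTER_CUBIC)
c=np.hstack([a,b]); c=cv2.resize(c,(800,int(560*800/c.shape[1]))); print(c.shape); cv2.imwrite('pics/c0.png',c)
# block corners on top (z=40): wrist
for p in [(34,137),(153,92),(185,170),(72,208)]: print('w blk',at('w0',p,40).round(1))
for p in [(216,156),(275,173),(262,211),(195,184)]: print('s blk',at('s0',p,40).round(1))
print('screw',at('w0',(107,154),60).round(1),at('s0',(234,174),60).round(1))
print('bar ends',[at('s0',p,102).round(1) for p in[(157,281),(190,318)]])
print('rack',[at('s0',p,10).round(1) for p in[(102,245),(194,367),(232,331)]])
print('knob',at('s0',(122,241),98).round(1))
E
```

```text
(345, 800, 3)
w blk [389.5  33.1  40. ]
w blk [518.9  78.4  40. ]
w blk [546.4  -2.6  40. ]
w blk [417.3 -46.   40. ]
s blk [399.2  32.2  40. ]
s blk [522.3  79.   40. ]
s blk [561.7  -8.   40. ]
s blk [419.4 -47.8  40. ]
screw [473.6  18.4  60. ] [472.3  11.3  60. ]
bar ends [array([ 548.1, -236.9,  102. ]), array([ 626.1, -241.9,  102. ])]
rack [array([ 371.4, -250.3,   10. ]), array([ 656.8, -281.3,   10. ]), array([ 663.7, -202. ,   10. ])]
knob [ 450.6 -230.1   98. ]
```

View pics/c0.png

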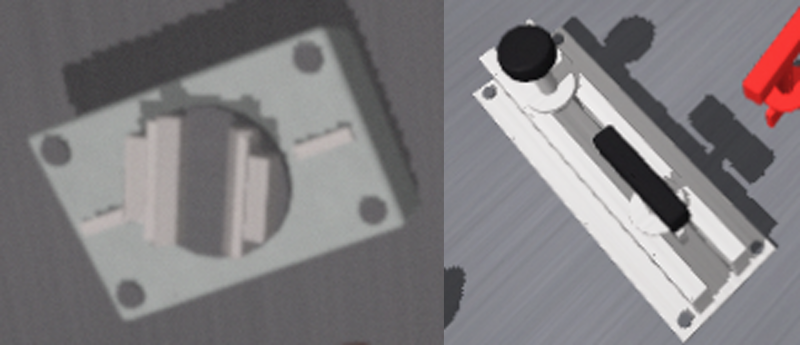

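Two blocks: the near one, (240,185) side / (235,180) scene / (107,154) wrist, and the far one at (252,118) side. The enlarged crop shows the near one's slot standing about 65° off the block's long side, so it is the unlocked one. The far one's slot looks in line, so it is the locked one. The flat key is the black bar at (173,300) in the scene; the red one is off the rack. The bar top in the rack is at z=126, so I'll recompute with that.

```bash
python3 - <<'E'
from h import *
print('bar ends s',[at('s0',p,126).round(1) for p in[(155,281),(191,319)]])
print('bar mid s',at('s0',(172.5,299),126).round(1),'side', at('d0',(339,241),126).round(1))
print('bar ends d',[at('d0',p,126).round(1) for p in[(317,243),(361,238)]])
print('rack bottom corners s',[at('s0',p,8).round(1) for p in[(194,367),(232,331)]], 'd',[at('d0',p,8).round(1) for p in[(228,310),(371,294)]])
print('knob',at('s0',(122,241),122).round(1))
E
```

```text
bar ends s [array([ 557.3, -241.4,  126. ]), array([ 635.8, -244.3,  126. ])]
bar mid s [ 596.1 -242.4  126. ] side [ 590.  -245.4  126. ]
bar ends d [array([ 552.4, -241.6,  126. ]), array([ 629.1, -247.3,  126. ])]
rack bottom corners s [array([ 656.3, -281.3,    8. ]), array([ 663.3, -201.7,    8. ])] d [array([ 392.1, -267.3,    8. ]), array([ 654.1, -290.6,    8. ])]
knob [ 466.2 -233.   122. ]
```

```bash
python3 -m jog '{"delta_rot":[[0,0,0.14],[0,0,0.28],[0,0,0.42],[0,0,0.56],[0,0,0.7]],"translation":[[-48,-6,0],[-96,-12,0],[-144,-18,0],[-192,-24,0],[-240,-30,0]],"hand":[1,1,1,1,1]}'
python3 -m jog '{"delta_rot":[[0,0,0.14],[0,0,0.28],[0,0,0.42],[0,0,0.56],[0,0,0.7]],"translation":[[0,0,0],[0,0,0],[0,0,0],[0,0,0],[0,0,0]],"hand":[1,1,1,1,1]}'
python3 -m jog '{"delta_rot":[[0,0,0.13],[0,0,0.255],[0,0,0.255],[0,0,0.255]],"translation":[[0,0,0],[0,0,0],[0,0,0],[0,0,0]],"hand":[1,1,1,1]}'
python3 - <<'E'
from h import *
snap('wrist','w1.png');print(np.load('pics/w1.npz')['T'].round(3).tolist());print(R.from_rotvec(get_obs()['orientation']).as_matrix().round(3).tolist())
print(proj('w1',[593,-243,126]))
E
```

```text
t: 0.65
ee_pos: [594.4, -241.7, 222.5]
orientation: [-2.852, -1.317, 0.0]
ft_force: [0.7, -0.0, -0.7]
width: 88.0
t: 1.15
ee_pos: [594.7, -240.0, 222.3]
orientation: [-3.131, -0.258, 0.001]
ft_force: [0.1, -0.7, 0.4]
width: 88.0
t: 1.55
ee_pos: [594.8, -239.9, 222.4]
orientation: [-3.139, 0.127, 0.001]
ft_force: [0.0, -0.2, 0.9]
width: 88.1
[[-0.082, 0.959, 0.27, 669.008], [-0.997, -0.079, -0.022, -245.789], [0.001, -0.271, 0.963, 384.502], [0.0, 0.0, 0.0, 1.0]]
[[0.997, -0.081, -0.0], [-0.081, -0.997, 0.0], [-0.0, -0.0, -1.0]]
[261.06183673 191.63642184]
```

View pics/w1.png

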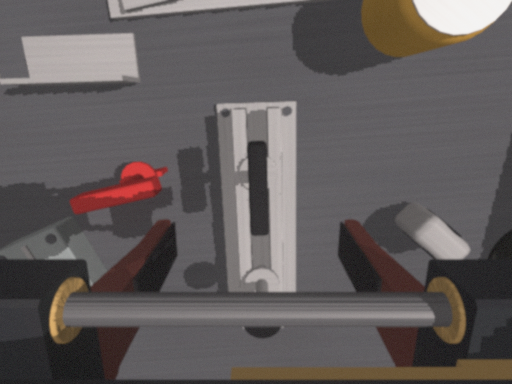

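The bar's top face runs from (257,141) to (259,236), with its midline near column 258. The rack is centred on the same line, and the slight tilt is within the grip.

```bash
python3 - <<'E'
from h import *
im=cv2.imread('pics/w1.png',0)
m=(im<40).astype(np.uint8); n,l,s,c=cv2.connectedComponentsWithStats(m[120:250,235:285])
i=1+np.argmax(s[1:,4]); pts=np.argwhere(l==i)[:,::-1].astype(np.float32)+[235,120]
print(s[i],cv2.minAreaRect(pts.astype(np.float32)))
A,B=[at('w1',(p),126) for p in [(257.5,143),(259.5,234)]]
print(A,B,np.hypot(*(A-B)[:2]),np.degrees(np.arctan2(*(A-B)[1::-1])),(A+B)/2)
M=(A+B)/2;o=get_obs();Rm=R.from_rotvec(o['orientation']).as_matrix();print('tool shift',Rm.T@(M-o['ee_pos']))
print('rack far corners',at('w1',(218,104),8),at('w1',(297,102),8))
E
```

```text
[14 22 15  4 22] ((255.9262237548828, 143.1885223388672), (2.353929281234741, 14.123575210571289), 84.80557250976562)
[ 633.33859366 -243.33306986  126.        ] [ 555.31072016 -238.6942742   126.        ] 78.16564122401779 -3.4022579230027983 [ 594.32465691 -241.01367203  126.        ]
tool shift [-0.4526942   1.1143479  96.53789045]
rack far corners [ 664.19118035 -201.68545101    8.        ] [ 659.13855277 -289.94821376    8.        ]
```

```bash
python3 -m jog '{"delta_rot":[[0,0,-0.01],[0,0,-0.01],[0,0,-0.01],[0,0,-0.01],[0,0,-0.01]],"translation":[[0,1,30],[0,1,60],[0,1,90],[0,1,115],[0,1,127]],"hand":[1,1,1,1,1]}'
python3 -m jog '{"delta_rot":[[0,0,0],[0,0,0],[0,0,0],[0,0,0],[0,0,0]],"translation":[[0,0,0],[0,0,0],[0,0,0],[0,0,0],[0,0,0]],"hand":[1,-1,-1,-1,-1]}'
python3 -m jog '{"delta_rot":[[0,0,0],[0,0,0],[0,0,0],[0,0,0],[0,0,0]],"translation":[[0,0,0],[0,0,0],[0,0,0],[0,0,0],[0,0,0]],"hand":[-1,-1,-1,-1,-1]}'
```

```text
t: 2.1
ee_pos: [593.5, -240.4, 93.2]
orientation: [-3.138, 0.113, 0.005]
ft_force: [-0.9, -0.8, 0.5]
width: 87.8
t: 2.6
ee_pos: [595.4, -241.2, 96.7]
orientation: [3.139, -0.116, 0.002]
ft_force: [0.0, -0.3, -0.3]
width: 59.7
t: 3.1
ee_pos: [594.9, -241.0, 95.6]
orientation: [-3.139, 0.117, 0.0]
ft_force: [-0.8, 0.6, 0.5]
width: 19.2
```

```bash
python3 -m jog '{"delta_rot":[[0,0,0],[0,0,0],[0,0,0]],"translation":[[0,0,0],[0,0,0],[0,0,0]],"hand":[-1,-1,-1]}'
python3 -m jog '{"delta_rot":[[0,0,0],[0,0,0],[0,0,0],[0,0,0],[0,0,0]],"translation":[[0,0,-20],[0,0,-45],[0,0,-70],[0,0,-80],[0,0,-80]],"hand":[-1,-1,-1,-1,-1]}'
python3 - <<'E'
from h import *
print(get_obs()['width'],get_obs()['ee_pos'],get_obs()['ft_force']); snap('side','d1.png')
a=cv2.imread('pics/d1.png')[140:330,200:400];cv2.imwrite('pics/c1.png',cv2.resize(a,None,fx=3,fy=3))
E
```

```text
t: 3.4
ee_pos: [594.9, -240.9, 95.6]
orientation: [-3.139, 0.116, 0.0]
ft_force: [0.9, -0.3, -0.7]
width: 15.7
t: 3.9
ee_pos: [595.6, -241.3, 176.9]
orientation: [3.138, -0.116, 0.004]
ft_force: [-0.6, -0.3, -3.1]
width: 15.8
15.807972219279508 [ 595.60544438 -241.30113172  176.90576885] [-0.60487586 -0.26453282 -3.07560915]
```

View pics/c1.png

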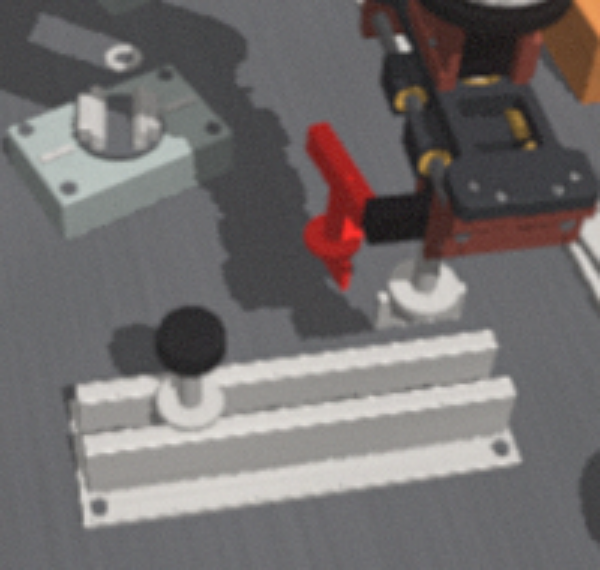

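The key is held (width 15.8, blade free of the rack). Next I lift, go just short of the unlocked block with the yaw for the slot, and look.

```bash
python3 -m jog '{"delta_rot":[[0,0,0],[0,0,-0.13],[0,0,-0.26],[0,0,-0.39],[0,0,-0.52]],"translation":[[0,0,-45],[-30,-36,-55],[-60,-72,-55],[-90,-108,-55],[-115,-137,-55]],"hand":[-1,-1,-1,-1,-1]}'
python3 -m jog '{"delta_rot":[[0,0,-0.14],[0,0,-0.28],[0,0,-0.42],[0,0,-0.56],[0,0,-0.7]],"translation":[[0,0,0],[0,0,0],[0,0,0],[0,0,0],[0,0,0]],"hand":[-1,-1,-1,-1,-1]}'
python3 -m jog '{"delta_rot":[[0,0,-0.14],[0,0,-0.25],[0,0,-0.25],[0,0,-0.25],[0,0,-0.25]],"translation":[[0,0,0],[0,0,0],[0,0,0],[0,0,0],[0,0,0]],"hand":[-1,-1,-1,-1,-1]}'
python3 - <<'E'
from h import *
o=get_obs();print(o['ee_pos'],o['ft_force'],o['width'],R.from_rotvec(o['orientation']).as_matrix().round(3).tolist())
snap('wrist','w2.png');print(proj('w2',[469,15,60]))
a=cv2.imread('pics/w2.png');cv2.imwrite('pics/c2.png',cv2.resize(a,(800,600),interpolation=cv2.INTER_CUBIC))
E
```

```text
t: 4.45
ee_pos: [487.6, -94.0, 228.9]
orientation: [-3.06, -0.702, 0.005]
ft_force: [0.1, 0.6, -2.4]
width: 15.9
t: 4.95
ee_pos: [489.3, -95.5, 229.0]
orientation: [-2.633, -1.71, 0.003]
ft_force: [0.2, -0.8, -2.9]
width: 16.3
t: 5.45
ee_pos: [490.0, -95.7, 230.1]
orientation: [-2.409, -2.016, 0.001]
ft_force: [-0.0, -0.9, -1.4]
width: 15.7
[490.01712754 -95.74446883 230.05772147] [-0.01141556 -0.85343245 -1.4001535 ] 15.725682871045393 [[0.176, 0.984, -0.001], [0.984, -0.176, 0.0], [0.0, -0.001, -1.0]]
[214.95778543  62.41365547]
```

View pics/c2.png

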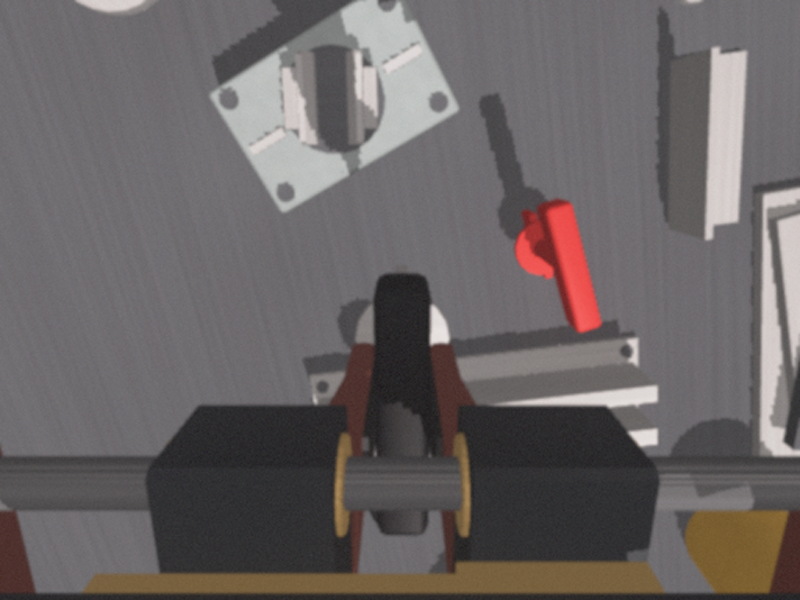

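The open block sits at the top, with corners near (211,95), (285,212) and (459,108) in the enlarged view. The slot runs nearly vertically through (331,97), between the lips at x=300 and 362. The key hangs straight in the fingers. I'll extract the line segments numerically.

```bash
python3 - <<'E'
from h import *
g=cv2.imread('pics/w2.png',0)
x0,y0=125,0; c=cv2.resize(g[0:140,125:305],None,fx=3,fy=3,interpolation=cv2.INTER_CUBIC)
L=cv2.createLineSegmentDetector().detect(c)[0][:,0]
for l in L:
    p=(l.reshape(2,2)+.5)/3+[x0-.5,y0-.5]
    if np.hypot(*(p[1]-p[0]))<22: continue
    inh=180<p[:,0].mean()<244 and 25<p[:,1].mean()<100
    z=60 if inh else 40
    a,b=at('w2',p[0],z),at('w2',p[1],z); d=b-a
    print(z,p.round(1).tolist(),a[:2].round(1),b[:2].round(1),'len',np.hypot(*d[:2]).round(1),'ang',(np.arctan2(d[1],d[0])%np.pi).round(3))
E
```

```text
60 [[241.6, 74.5], [240.0, 43.6]] [ 4.92e+02 -2.00e-01] [495.8  27. ] len 27.5 ang 1.434
40 [[182.7, 27.7], [140.1, 55.1]] [442.4  54.3] [394.1  37.5] len 51.1 ang 0.336
40 [[263.7, 29.8], [244.4, 41.5]] [520.7  38.3] [500.   31.2] len 21.9 ang 0.329
40 [[229.9, 107.5], [292.3, 70.9]] [472.9 -28.9] [542.9  -4.6] len 74.0 ang 0.334
40 [[181.9, 135.5], [222.4, 111.8]] [416.3 -48.5] [464.4 -31.8] len 50.9 ang 0.333
40 [[293.5, 68.9], [265.5, 12.9]] [544.4  -2.9] [525.1  52.8] len 59.0 ang 1.904
40 [[133.7, 61.0], [179.8, 135.5]] [386.1  33.2] [414.1 -48. ] len 85.9 ang 1.902
40 [[214.5, 7.1], [188.8, 23.4]] [477.2  66.6] [449.2  57. ] len 29.6 ang 0.331
60 [[202.8, 82.4], [201.6, 54.5]] [453.5  -0.7] [458.   24.2] len 25.3 ang 1.392
```

Block fit: 137.9 x 88.7 mm (true size 140 x 90), centre (465.1, 15.4), yaw 0.333. The slot is at about 1.41 rad, so q is about -1.08, inside the stated range. The tool x axis is already at 1.394. Going above the slot now.

```bash
python3 -m jog '{"delta_rot":[[0,0,-0.015],[0,0,-0.015],[0,0,-0.015],[0,0,-0.015],[0,0,-0.015]],"translation":[[35,-15,0],[70,-29,10],[105,-44,35],[105,-44,70],[105,-44,86]],"hand":[-1,-1,-1,-1,-1]}'
python3 -m jog '{"delta_rot":[[0,0,0],[0,0,0],[0,0,0]],"translation":[[0,0,0],[0,0,0],[0,0,0]],"hand":[-1,-1,-1]}'
python3 - <<'E'
from h import *
o=get_obs();print(o['ee_pos'],o['ft_force'],R.from_rotvec(o['orientation']).as_matrix().round(3).tolist())
snap('side','d2.png');snap('scene','s2.png')
a=cv2.resize(cv2.imread('pics/d2.png')[120:230,180:300],(400,367),interpolation=cv2.INTER_CUBIC)
b=cv2.resize(cv2.imread('pics/s2.png')[110:220,180:300],(400,367),interpolation=cv2.INTER_CUBIC)
cv2.imwrite('pics/c3.png',np.hstack([a,b]))
E
```

```text
t: 6.0
ee_pos: [463.7, 16.4, 142.7]
orientation: [-2.389, -2.037, 0.003]
ft_force: [-0.7, -0.2, -2.9]
width: 15.8
t: 6.3
ee_pos: [466.3, 15.0, 145.8]
orientation: [2.392, 2.035, 0.002]
ft_force: [0.4, -0.3, -1.8]
width: 15.7
[466.33990745  15.04116665 145.75139875] [ 0.40600761 -0.29183321 -1.76381253] [[0.16, 0.987, 0.002], [0.987, -0.16, 0.0], [0.0, 0.002, -1.0]]
```

View pics/c3.png

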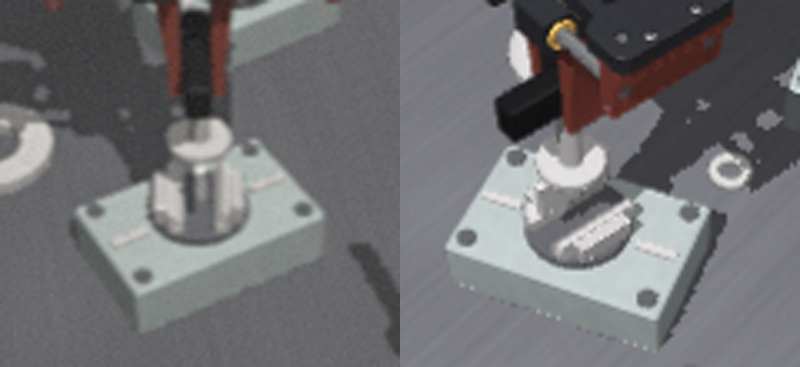

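The blade hangs over the slot and is aligned with it in both views. Lowering now.

```bash
python3 -m jog '{"delta_rot":[[0,0,0],[0,0,0],[0,0,0],[0,0,0],[0,0,0]],"translation":[[0,0,6],[0,0,12],[0,0,15],[0,0,18],[0,0,18]],"hand":[-1,-1,-1,-1,-1]}'
python3 -m jog '{"delta_rot":[[0,0,0],[0,0,0],[0,0,0],[0,0,0],[0,0,0]],"translation":[[0,0,3],[0,0,5],[0,0,7],[0,0,7],[0,0,7]],"hand":[-1,-1,-1,-1,-1]}'
```

```text
t: 6.9
ee_pos: [465.0, 15.2, 126.1]
orientation: [-2.391, -2.036, 0.001]
ft_force: [0.0, 0.3, -2.4]
width: 15.7
t: 7.4
ee_pos: [465.3, 15.2, 119.6]
orientation: [-2.392, -2.037, 0.0]
ft_force: [-0.2, -0.2, -2.4]
width: 15.8
```

```bash
python3 -m jog '{"delta_rot":[[0,0,0.08],[0,0,0.16],[0,0,0.24],[0,0,0.32],[0,0,0.4]],"translation":[[0,0,0],[0,0,0],[0,0,0],[0,0,0],[0,0,0]],"hand":[-1,-1,-1,-1,-1]}'
python3 -c "
from h import *
o=get_obs();print(o['moment'])"
python3 -m jog '{"delta_rot":[[0,0,0.08],[0,0,0.16],[0,0,0.24],[0,0,0.32],[0,0,0.4]],"translation":[[0,0,0],[0,0,0],[0,0,0],[0,0,0],[0,0,0]],"hand":[-1,-1,-1,-1,-1]}'
python3 -c "
from h import *
o=get_obs();print(o['moment'])"
python3 -m jog '{"delta_rot":[[0,0,0.08],[0,0,0.16],[0,0,0.24],[0,0,0.32],[0,0,0.4]],"translation":[[0,0,0],[0,0,0],[0,0,0],[0,0,0],[0,0,0]],"hand":[-1,-1,-1,-1,-1]}'
python3 -c "
from h import *
o=get_obs();print(o['moment'])"
python3 -m jog '{"delta_rot":[[0,0,0.06],[0,0,0.12],[0,0,0.17],[0,0,0.17],[0,0,0.17]],"translation":[[0,0,0],[0,0,0],[0,0,0],[0,0,0],[0,0,0]],"hand":[-1,-1,-1,-1,-1]}'
python3 -c "
from h import *
o=get_obs();print(o['moment'],o['qpos'],R.from_rotvec(o['orientation']).as_matrix().round(3)[:2,0]);snap('scene','s3.png');snap('side','d3.png')
a=cv2.resize(cv2.imread('pics/d3.png')[120:230,180:300],(400,367),interpolation=cv2.INTER_CUBIC)
b=cv2.resize(cv2.imread('pics/s3.png')[110:220,180:300],(400,367),interpolation=cv2.INTER_CUBIC)
cv2.imwrite('pics/c4.png',np.hstack([a,b]))"
```

```text
t: 7.9
ee_pos: [465.3, 15.2, 119.8]
orientation: [2.751, 1.517, -0.0]
ft_force: [-0.7, -0.2, -2.5]
width: 15.6
[0.03429321 0.1429003  0.28834993]
t: 8.4
ee_pos: [465.2, 15.1, 119.8]
orientation: [2.997, 0.941, -0.001]
ft_force: [-1.1, -1.0, -2.2]
width: 15.7
[-0.11842054  0.1652467   0.25598617]
t: 8.9
ee_pos: [465.0, 15.1, 119.8]
orientation: [3.124, 0.327, -0.001]
ft_force: [-0.9, -0.6, -0.7]
width: 15.7
[-0.12925901  0.35564651  0.31043517]
t: 9.4
ee_pos: [465.0, 15.1, 119.7]
orientation: [3.141, 0.067, -0.001]
ft_force: [-2.7, -0.3, -0.4]
width: 15.8
[-0.20705995  0.54208408  0.18470964] [ 7.07794292e-03  3.56090270e-01  2.04733331e+00 -3.22652192e-04
  7.38878347e-01  1.53570320e+00] [0.999 0.042]
```

View pics/c4.png

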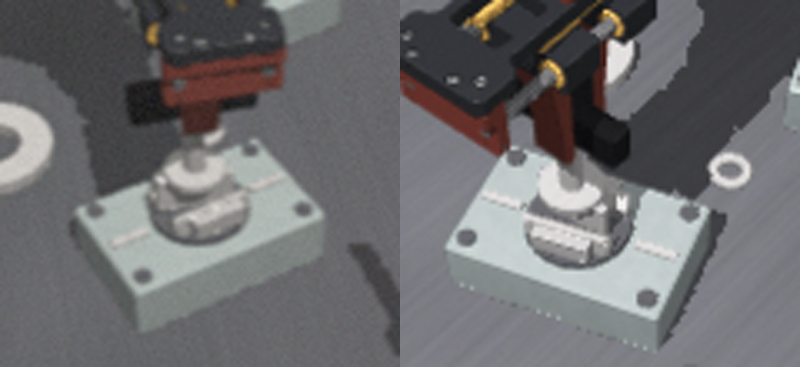

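The slot looks nearly in line with the engraved marks, but the moment shows no stop yet. I'll nudge further in small amounts until the torque rises.

```bash
for i in 1; do python3 -m jog '{"delta_rot":[[0,0,0.02],[0,0,0.03],[0,0,0.03]],"translation":[[0,0,0],[0,0,0],[0,0,0]],"hand":[-1,-1,-1]}'
python3 -c "
from h import *
o=get_obs();print(o['moment'],R.from_rotvec(o['orientation']).as_matrix().round(3)[:2,0])"; done
python3 -m jog '{"delta_rot":[[0,0,0.02],[0,0,0.03],[0,0,0.03]],"translation":[[0,0,0],[0,0,0],[0,0,0]],"hand":[-1,-1,-1]}'
python3 -c "
from h import *
o=get_obs();print(o['moment'],R.from_rotvec(o['orientation']).as_matrix().round(3)[:2,0])"
```

```text
t: 9.8
ee_pos: [465.1, 15.2, 119.7]
orientation: [3.141, 0.017, -0.001]
ft_force: [-3.3, -2.1, 1.0]
width: 15.7
[-0.36314087  0.76754261  0.2648753 ] [1.    0.011]
t: 10.1
ee_pos: [465.2, 15.2, 119.7]
orientation: [3.141, -0.03, -0.0]
ft_force: [-4.1, -1.4, 2.0]
width: 15.9
[-0.42059688  0.86734708  0.67096366] [ 1.    -0.019]
```

The torque rose from 0.27 to 0.67 N m, so the screw is at its stop. I'll relax the key inside the play, then lift out and go above the rack.

```bash
python3 -m jog '{"delta_rot":[[0,0,-0.08],[0,0,-0.15],[0,0,-0.15]],"translation":[[0,0,0],[0,0,0],[0,0,0]],"hand":[-1,-1,-1]}'
python3 -c "
from h import *
o=get_obs();print(o['moment'],R.from_rotvec(o['orientation']).as_matrix().round(3)[:2,0])"
python3 -m jog '{"delta_rot":[[0,0,0],[0,0,0],[0,0,0],[0,0,0],[0,0,0]],"translation":[[0,0,-10],[0,0,-25],[0,0,-50],[0,0,-80],[0,0,-110]],"hand":[-1,-1,-1,-1,-1]}'
python3 -m jog '{"delta_rot":[[0,0,0.05],[0,0,0.1],[0,0,0.15],[0,0,0.2],[0,0,0.2]],"translation":[[16,45,0],[32,90,0],[48,135,0],[64,180,0],[80,222,0]],"hand":[-1,-1,-1,-1,-1]}'
python3 - <<'E'
from h import *
o=get_obs();Rm=R.from_rotvec(o['orientation']).as_matrix();print(o['moment'],o['width'],Rm[:2,0],'shift',Rm.T@(np.array([595.3,-241.2,97])-o['ee_pos']))
snap('scene','s4.png');snap('side','d4.png')
a=cv2.resize(cv2.imread('pics/d4.png')[120:230,180:300],(400,367),interpolation=cv2.INTER_CUBIC)
b=cv2.resize(cv2.imread('pics/s4.png')[130:240,180:300],(400,367),interpolation=cv2.INTER_CUBIC)
cv2.imwrite('pics/c5.png',np.hstack([a,b]))
E
```

```text
t: 10.4
ee_pos: [466.3, 15.5, 119.8]
orientation: [-3.134, -0.204, -0.003]
ft_force: [0.5, -0.0, -2.5]
width: 16.0
[ 0.05844046  0.03243791 -0.00512539] [0.992 0.13 ]
t: 10.9
ee_pos: [465.4, 15.4, 231.4]
orientation: [-3.135, -0.202, -0.001]
ft_force: [-0.5, -0.1, -2.7]
width: 15.6
t: 11.4
ee_pos: [574.5, -196.5, 230.5]
orientation: [3.139, -0.115, 0.002]
ft_force: [0.6, 0.2, -2.0]
width: 15.9
[ 0.09658823 -0.00509794 -0.01730199] 15.90691287479148 [ 0.99732047 -0.07314286] shift [ 23.80222549  43.09222024 133.58153527]
```

View pics/c5.png

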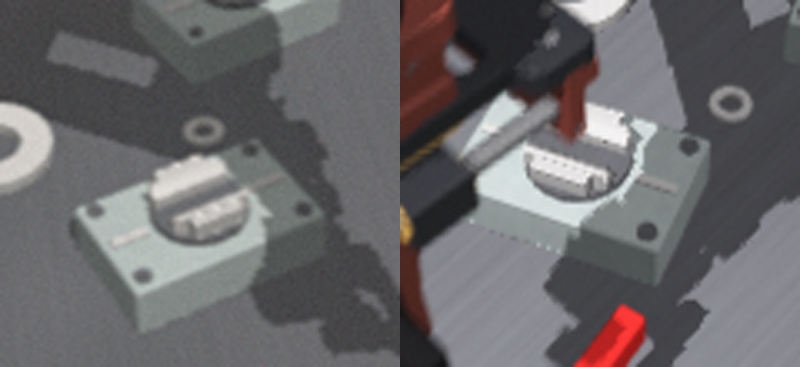

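The slot now lines up with the engraved marks on the block's long axis. Now to return the key: over the rack spot, then down.

```bash
python3 -m jog '{"delta_rot":[[0,0,0],[0,0,0],[0,0,0],[0,0,0],[0,0,0]],"translation":[[24,43,0],[24,43,20],[24,43,50],[24,43,70],[24,43,70]],"hand":[-1,-1,-1,-1,-1]}'
python3 - <<'E'
from h import *
o=get_obs();Rm=R.from_rotvec(o['orientation']).as_matrix();print(o['ft_force'],'shift',Rm.T@(np.array([595.3,-241.2,96])-o['ee_pos']))
E
python3 -m jog '{"delta_rot":[[0,0,0],[0,0,0],[0,0,0],[0,0,0],[0,0,0]],"translation":[[0,0,15],[0,0,30],[0,0,45],[0,0,57],[0,0,57]],"hand":[-1,-1,-1,-1,-1]}'
python3 -m jog '{"delta_rot":[[0,0,0],[0,0,0],[0,0,0]],"translation":[[0,0,3],[0,0,5],[0,0,5]],"hand":[-1,-1,-1]}'
```

```text
t: 12.0
ee_pos: [592.4, -237.5, 157.0]
orientation: [-3.137, 0.111, 0.008]
ft_force: [0.4, -0.0, -2.4]
width: 15.9
[ 0.41317338 -0.0483697  -2.38218091] shift [ 3.51946098  3.62779694 60.98770745]
t: 12.5
ee_pos: [593.3, -238.4, 100.4]
orientation: [-3.138, 0.109, 0.005]
ft_force: [-0.7, 0.8, -2.7]
width: 15.8
t: 12.8
ee_pos: [594.7, -239.1, 97.9]
orientation: [3.14, -0.109, 0.001]
ft_force: [-0.0, 0.0, -2.7]
width: 15.8
```

```bash
python3 -m jog '{"delta_rot":[[0,0,0],[0,0,0],[0,0,0]],"translation":[[0,2,0],[0,2,1.5],[0,2,2]],"hand":[-1,-1,-1]}'
python3 -m jog '{"delta_rot":[[0,0,0],[0,0,0],[0,0,0]],"translation":[[0,0,0],[0,0,0],[0,0,0]],"hand":[-1,-1,-1]}'
```

```text
t: 13.1
ee_pos: [594.5, -241.1, 95.8]
orientation: [3.14, -0.109, 0.001]
ft_force: [1.0, 0.3, -3.0]
width: 15.9
t: 13.4
ee_pos: [594.4, -241.0, 95.7]
orientation: [-3.14, 0.109, 0.0]
ft_force: [-0.1, 0.2, -2.1]
width: 16.0
```

Height 95.7 matches where the key was picked up, to within about a millimetre. Down 1 mm, then release and retreat.

```bash
python3 -m jog '{"delta_rot":[[0,0,0],[0,0,0],[0,0,0]],"translation":[[0,0,0.5],[0,0,1],[0,0,1]],"hand":[-1,-1,-1]}'
python3 -m jog '{"delta_rot":[[0,0,0],[0,0,0],[0,0,0],[0,0,0],[0,0,0]],"translation":[[0,0,0],[0,0,0],[0,0,0],[0,0,0],[0,0,0]],"hand":[0.3,0.3,0.3,0.3,0.3]}'
python3 -m jog '{"delta_rot":[[0,0,0],[0,0,0],[0,0,0],[0,0,0],[0,0,0]],"translation":[[0,0,0],[0,0,0],[0,0,0],[0,0,0],[0,0,0]],"hand":[0.3,0.3,0.3,0.3,0.3]}'
```

```text
t: 13.7
ee_pos: [594.6, -241.0, 95.5]
orientation: [3.14, -0.109, 0.001]
ft_force: [-2.5, 2.7, 5.6]
width: 16.0
t: 14.2
ee_pos: [594.4, -241.0, 94.6]
orientation: [-3.14, 0.109, 0.0]
ft_force: [-0.1, 0.4, 0.2]
width: 52.0
t: 14.7
ee_pos: [594.4, -241.0, 94.7]
orientation: [-3.14, 0.109, -0.0]
ft_force: [0.1, -0.3, -0.2]
width: 57.0
```

```bash
python3 -m jog '{"delta_rot":[[0,0,0],[0,0,0],[0,0,0],[0,0,0],[0,0,0]],"translation":[[0,0,-10],[0,0,-30],[0,0,-60],[0,0,-95],[0,0,-130]],"hand":[0.3,0.3,0.3,0.3,0.3]}'
python3 -m jog '{"delta_rot":[[0,0,0],[0,0,0],[0,0,0],[0,0,0],[0,0,0]],"translation":[[45,0,0],[80,0,0],[80,0,0],[80,0,0],[80,0,0]],"hand":[0.3,0.3,0.3,0.3,0.3]}'
python3 - <<'E'
from h import *
snap('side','d5.png');snap('scene','s5.png')
a=cv2.resize(cv2.imread('pics/d5.png')[120:320,190:390],(400,400),interpolation=cv2.INTER_CUBIC)
b=cv2.resize(cv2.imread('pics/s5.png')[150:384,80:314],(400,400),interpolation=cv2.INTER_CUBIC)
cv2.imwrite('pics/c6.png',np.hstack([a,b]))
E
```

```text
t: 15.2
ee_pos: [594.2, -240.9, 226.6]
orientation: [3.14, -0.109, 0.0]
ft_force: [-0.6, -0.0, -1.0]
width: 57.1
t: 15.7
ee_pos: [673.0, -246.3, 224.5]
orientation: [-3.139, 0.109, 0.002]
ft_force: [0.4, 0.0, -0.9]
width: 57.1
```

View pics/c6.png

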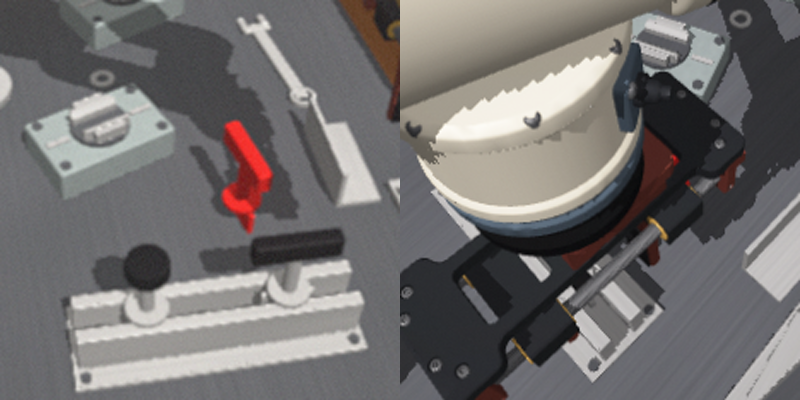

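The flat key stands upright with its collar on both rails, as before, and the slot is in line with the block. The arm is clear, so I'm handing in.

```bash
python3 -c "
from h import *
print(get_obs()['t'],ctrl.close_job())"
```

```text
the job is handed in; nothing more can be done
15.8 None
```

The job is done and handed in at 15.8 s. I took the black flat key from the rack, put its blade in the near block's slot and turned the screw clockwise to its stop. I then stood the key back in its original place, let go and moved the arm clear.

- **Screw:** at the commanded angle (0.29 rad past the block's x) the torque showed no stop. I turned about 0.06 rad further, until it rose from about 0.27 to 0.67 N m. The slot then lined up with the engraved marks on the block's long axis in the side view, and still did in the last picture. I checked this by eye and did not measure the final angle.
- **Key:** the last side view shows it upright with its collar on both rails, as at the start. The arm hid it from the scene camera at that moment, so only one view confirms it.
- **Forces:** the highest reading at the end of any move was about 7 N. Peaks between readings were not recorded.
- **Other items:** neither the red key nor the socket key was touched.

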